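# Lay the tall tube down on its rests, home against the end stop

### The arm

A 6-joint arm with a two-finger parallel gripper is mounted at the origin on a cart in front of the work surface, level with it; the furniture and walls round the work are solid. World frame = base frame: x ahead of the robot, y to its left, z up, the work surface at z = 0. Lengths are in m, angles in rad, forces in N, time in s.
With the tool pointing down it reaches from about 0.3 to 0.775 m from the base axis. Payload 14.6 kg.
Tool frame: the origin (TCP) lies at the centre of the arm's flange, where the gripper is bolted on; the fingertips stand 199 mm ahead of it and the grasp point (between the pads) lies 180 mm ahead of it; z points along the fingers, y is the line along which they close (so a half turn about z gives the same grasp; the last joint's range is limited). The gripper opens to 94 mm and grips with 3 to 60 N. Pads are 16 mm wide; open, the fingers measure 119 mm over their backs; the gripper's body (75 mm by 177 mm) begins 78 mm behind the grasp point.
Start: joints at [-0.067, 0.3, 1.521, -0, 1.321, -0.067], TCP at [0.55, -0, 0.405] pointing down, gripper open.
Joint ranges: [-3.03, 3.03], [-0.79, 2.21], [0.23, 2.52], [-1.04, 4.18], [0, 3.07], [-2.55, 2.55]. Speed limits (rad/s): [2.22, 2.22, 2.57, 3.14, 3.14, 3.14].

### API

Orientations are given as [roll, pitch, yaw] about the fixed x, y, z axes, in that order (R = Rz(yaw) Ry(pitch) Rx(roll)).
In Python, from station import ctrl gives the robot as it stands. The module is installed in compiled form; this text tells all that it offers.
- The arm moves only by the tool servo_tool, never from a script. Its argument "motion" is a list of rows, each a list of 5 numbers: the closure, from 0 (fully open) to 1 (shut), then the shift along the world's x, y, z in cm, then the turn about the world's z in degrees. A call has 1 to 20 rows; each row is the pose to reach, as a shift and turn from the pose commanded when the call began; what a row does not reach only later rows make up. A row lasts 1/8 s, in which the tool goes at most 62.5 mm and 10.7 degrees, less where a joint would pass 70% of its speed; a pose out of reach is approached as far as the arm can. A call with a gripper value outside its range is refused whole. The fingers move at their own pace and stop on an object; "squeeze" is the grip in N (left out, the last holds). Time passes only in rows, so rows that repeat a pose let the fingers close. It gives the time, the measured TCP pose, the force, the opening and the grip force at its end, in the units of the state.
- ctrl.get_obs(): the state, without advancing time (a new reading comes with each control period).
- ctrl.camera(name): name is "scene" or "side" or "wrist"; returns a dict with "image" (420x560x3 uint8, red, green, blue), "fx", "fy", "cx", "cy" (pixels), "dist" ([k1, k2, p1, p2, k3] as OpenCV has them; the pictures are not rectified), "camera_from_world" (4x4, takes a point from world to camera coordinates); the wrist camera has in their place "hand_eye" (4x4, takes a point from camera to tool coordinates, whose origin is the TCP and whose axes are the flange's). Camera axes: x right, y up, looking along -z (the intrinsics and any distortion apply to the point x, -y, -z); pixel columns grow to the right and rows downward; lengths in m; the calibration is good to about 2 mm. A picture is of the moment at which its call begins: read the wrist's pose just before it. There is no depth.
- ctrl.hand_in(): hands the job in; it is judged then, once.
The state is a dict: "time_s": time; "qpos": joint angles; "joint_vel": joint speeds; "tau": joint torques, N m; "ee_pos": TCP position; "eef_rot": TCP orientation; "force": force on the tool from outside, world axes, zero at the start; "moment": the same for the moment, N m; "grip_width": finger opening in m; "grip_force": force on a finger pad.
Only numpy, scipy, OpenCV 4.12 (cv2) and the standard library are available. Lean on these libraries where they do the work, as an engineer would, in place of code of your own. Each camera call takes 0.05 s, during which the arm holds its last target. There are 200 camera calls.

### The job

The tall rectangular tube stands on end on the fixture, in front of the fixture's upright end stop. Without gripping or lifting it or pressing it hard, tip it away from the stop onto its broad side, guiding it gently all the way down onto the low rest instead of letting it drop, then push it lengthwise on the rests until its foot end is butted against the stop. Use only the fingers as pushers and supports, and leave the tape measure, the masking roll and the marker beside the fixture where they are.

Things in the scene. Friction and masses are not known exactly. Their poses are not given: they have to be found in the camera images.
- tube: Closed rectangular steel tube, black plastic end plugs, 30 mm thick (own x), 96 mm wide (own y), 190 mm long (own z), about 0.45 kg, centre of mass at its middle. Origin: centre of the foot end face. Own z runs up to the head, own x away from the stop (the way to tip it). It starts upright on the foot block, its back 2 to 6 mm from the stop. Let fall, it lands at over 8 rad/s; keep it under 4
- tube_edge (a point): Middle of the tube's front lower edge (own x = +15 mm), over which it pivots when tipped. Beyond about 9 degrees of tilt it goes over by itself, so something must already be in front of it
- tube_head (a point): Centre of the tube's head end face (the upper end at the start), 190 mm from the tube's origin
- fixture: Fixed fixture, 120 mm wide. Origin: on the table (z = 0) under the middle of the stop's face; own x runs level from the stop along the fixture, y across, z up. Aluminium base plate 10 mm thick, x -25 to 145 mm; beyond it is bare table, 40 mm below the laid tube. Dark steel end stop: face at x = 0, 14 mm thick, top at z = 65 mm. The tube laid and home spans x 0 to 190, z 40 to 70 mm
- foot_top (a point): Centre of the top of the blue foot block on which the tube stands: x 0 to 50 mm, 110 mm across, top at z = 40 mm in the fixture's frame
- rest_top (a point): Centre of the top of the blue low rest: x 120 to 145 mm, 110 mm across, top at z = 40 mm in the fixture's frame
- tape_measure: Yellow tape measure, 36x82x66 mm, loose, stands beside the fixture; not to be moved. Origin: centre of its underside
- masking_roll: Roll of masking tape, 96 mm across, 25 mm high, lies flat beside the fixture; not to be moved. Origin: centre of its underside
- marker: Marker pen, 135 mm long, 17 mm thick, lies beside the fixture; not to be moved. Origin: centre of its underside
There are look-alikes about, which are no part of the job. What is shaped like the tube but blue, orange or red is not meant.

How it is judged:
At the end, for the whole second after the job is handed in: The tube lies at rest and level (within 0.05 rad) on its broad side on the foot block and the rest, head away from the stop, foot end within 6 mm of the stop's face, within 30 mm of the fixture's middle line and square to the stop within 0.12 rad; the bystanders are within 20 mm of where they stood (angle between tube's own z axis and vertical between 1.52 and 1.62 rad and z of tube in the frame of fixture between 0.049 and 0.06 m and x of tube in the frame of fixture between -0.004 and 0.006 m and y of tube in the frame of fixture between -0.03 and 0.03 m and x of tube_head in the frame of fixture above 0.17 m and angle between the y axis of tube and the y axis of fixture, either way round below 0.12 rad and linear speed of tube below 0.01 m/s and angular speed of tube below 0.05 rad/s and distance of each of tape_measure, masking_roll, marker from where it was at the start of the episode below 0.02 m); the robot touches nothing.
It fails at once if the tube is let fall: it turns faster than 4 rad/s (angular speed of tube above 4 rad/s).
It fails at once if the tube is lifted or carried ((angle between tube's own z axis and vertical below 0.3 rad and z of tube in the frame of fixture above 0.055 m) or z of tube in the frame of fixture above 0.075 m).
It fails at once if the tube falls or slides off the fixture (z of tube in the frame of fixture below 0.03 m or x of tube in the frame of fixture above 0.09 m).
It fails at once if the fingers grip or press the tube hard: over 30 N before it is down, over 60 N once laid ((angle between tube's own z axis and vertical below 1.4 rad and contact force between the fingers and tube above 30 N) or contact force between the fingers and tube above 60 N).
It fails at once if the tape measure, the masking roll or the marker is pushed away (distance of any of tape_measure, masking_roll, marker from where it was at the start of the episode above 0.02 m).
It also fails if it takes over 62 s, if anything falls off the work surface, if the arm or the gripper's body presses on something with over 40 N, if the wrist force passes 120 N, or if a joint passes its speed limit or range.

## Working session

There is one attempt and no reset: what is moved stays moved. The work goes in short steps, Python scripts to look and compute and a tool call to move; the robot and the scene stay as the last step left them, time stands still between calls to the robot, and variables do not carry over. Pictures are saved under pics/ and viewed, at most 10 in all, crops included, and the job is handed in when it is done.

Besides the shell and the picture viewer there is one more tool, called after "Call:" as name(argument=value, ...), one argument or row to a line, values as JSON. servo_tool: Moves the arm, as the interface text tells. Its arguments: {"type":"object","properties":{"motion":{"type":"array","items":{"type":"array","items":{"type":"number"}}},"squeeze":{"type":"number"}},"required":["motion"]}

```bash
mkdir -p pics; cat > h.py <<'E'
import numpy as np, cv2
from station import ctrl
def snap(n,f):
    c=ctrl.camera(n); cv2.imwrite('pics/'+f,c['image'][:,:,::-1]); np.save('pics/'+f[:-4]+'.npy',c,allow_pickle=True); return c
def load(f): return np.load('pics/'+f+'.npy',allow_pickle=True).item()
def ray(c,uv):
    K=np.array([[c['fx'],0,c['cx']],[0,c['fy'],c['cy']],[0,0,1]])
    p=cv2.undistortPoints(np.array([[uv]],float),K,np.array(c['dist'],float))[0,0]
    M=np.linalg.inv(c['camera_from_world']); d=M[:3,:3]@np.array([p[0],-p[1],-1]); return M[:3,3],d
def onz(c,uv,z):
    o,d=ray(c,uv); return o+d*(z-o[2])/d[2]
def proj(c,P):
    K=np.array([[c['fx'],0,c['cx']],[0,c['fy'],c['cy']],[0,0,1]])
    q=(c['camera_from_world']@np.append(P,1))[:3]; q=np.array([q[0],-q[1],-q[2]])
    return cv2.projectPoints(q[None],np.zeros(3),np.zeros(3),K,np.array(c['dist'],float))[0][0,0]
def two(c1,u1,c2,u2):
    o1,d1=ray(c1,u1);o2,d2=ray(c2,u2)
    t=np.linalg.lstsq(np.c_[d1,-d2],o2-o1,rcond=None)[0]; a=o1+d1*t[0];b=o2+d2*t[1]
    return (a+b)/2,np.linalg.norm(a-b)
E
python3 - <<'E'
from h import *
a=snap('scene','s1.png');b=snap('side','d1.png')
cv2.imwrite('pics/both.png',cv2.resize(np.vstack([a['image'],b['image']])[:,:,::-1],(400,600)) )
for c in(a,b): print(np.linalg.inv(c['camera_from_world'])[:3].round(2).tolist(),c['fx'])
o=ctrl.get_obs();print(o['ee_pos'],o['eef_rot'],o['time_s'])
E
```

```text
[[0.9, -0.37, 0.22, 0.86], [0.43, 0.79, -0.44, -0.44], [-0.01, 0.49, 0.87, 1.12]] 505.6794400111477
[[0.97, 0.07, -0.23, 0.34], [-0.24, 0.35, -0.91, -0.9], [0.02, 0.94, 0.35, 0.53]] 439.8229150493917
[5.49960306e-01 3.01207302e-06 4.04156806e-01] [-3.14057914e+00 -5.20685586e-05  1.57079247e+00] 0.1
```

View pics/s1.png

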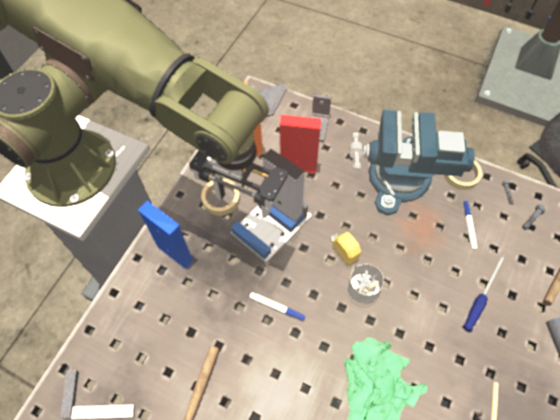

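View pics/d1.png

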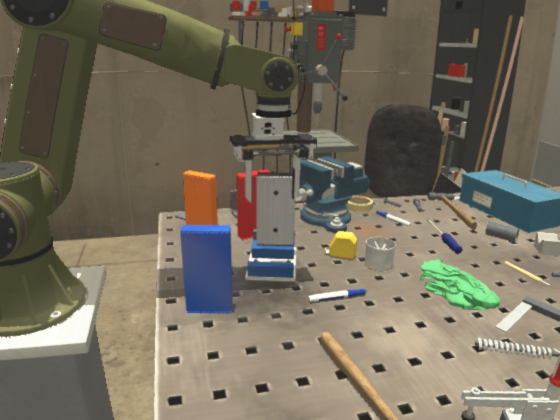

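Scene shows the bare steel tube at about (290,185) scene / (275,210) side, on the fixture (rest at side (272,268)). Look-alikes: blue (165,235)/(207,268), orange (258,140)/(200,200), red (300,140)/(250,200): not wanted. Close crops to confirm the choice.

```bash
python3 - <<'E'
from h import *
a=load('s1')['image'];b=load('d1')['image']
A=cv2.resize(a[150:290,190:340],None,fx=4,fy=4,interpolation=cv2.INTER_CUBIC)[:560,:]
B=cv2.resize(b[155:295,230:325],None,fx=4,fy=4,interpolation=cv2.INTER_CUBIC)[:560,:]
im=np.hstack([A,B]);print(im.shape)
cv2.imwrite('pics/crop1.png',cv2.resize(im,None,fx=800/im.shape[1],fy=800/im.shape[1])[:,:,::-1])
E
```

```text
(560, 980, 3)
```

View pics/crop1.png

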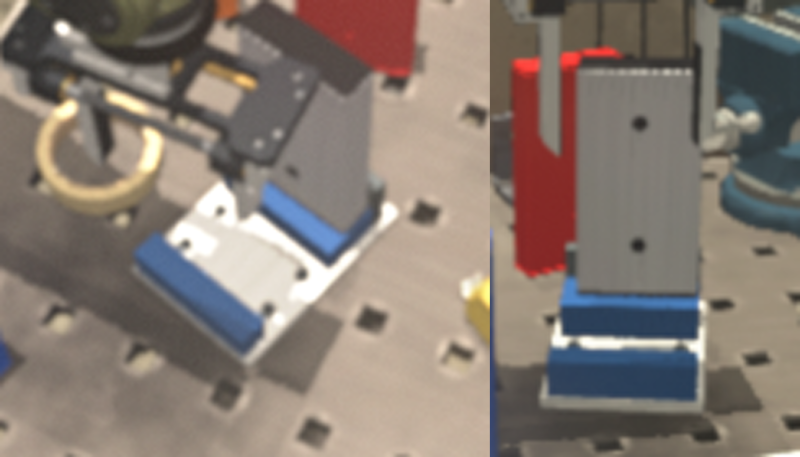

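```bash
python3 - <<'E'
from h import *
a=load('s1');b=load('d1')
s=lambda x,y:(x/3.265+190-.4,y/3.265+150-.4)
d=lambda x,y:((x-490)/3.265+230-.4,y/3.265+155-.4)
def P(n,c,uv,z): print(n,onz(c,uv,z).round(4))
P('tubeL',b,d(578,293),.04);P('tubeR',b,d(698,293),.04)
P('footL',b,d(562,306),.04);P('footR',b,d(698,306),.04)
P('restL',b,d(550,371),.04);P('restR',b,d(697,371),.04)
P('restLbot',b,d(549,397),.01);P('restRbot',b,d(697,398),.01)
P('s restbot L',a,s(136,266),.01);P('s base bot',a,s(245,362),.01);P('s base right back?',a,s(398,210),.01)
P('s foot near corner top',a,s(332,250),.04);
P('s tube edge R',a,s(338,235),.04); P('s tube headR',a,s(372,75),.23)
P('headL',b,d(578,70),.23);P('headR',b,d(697,70),.23)
for n,m in(('s1',a),('d1',b)):
    h=cv2.cvtColor(m['image'],cv2.COLOR_RGB2HSV)
    k=cv2.inRange(h,(100,120,50),(125,255,255))
    for c in cv2.findContours(k,0,2)[0]:
        if cv2.contourArea(c)>60: print(n,cv2.contourArea(c),cv2.approxPolyDP(c,2,True)[:,0].tolist())
E
```

```text
tubeL [0.537  0.1161 0.04  ]
tubeR [0.6306 0.0973 0.04  ]
footL [0.5204 0.0956 0.04  ]
footR [0.6244 0.0746 0.04  ]
restL [ 0.4932 -0.0061  0.04  ]
restR [ 0.5958 -0.0272  0.04  ]
restLbot [0.4949 0.0094 0.01  ]
restRbot [ 0.6004 -0.0139  0.01  ]
s restbot L [0.4934 0.0141 0.01  ]
s base bot [ 0.6031 -0.0209  0.01  ]
s base right back? [0.6524 0.1431 0.01  ]
s foot near corner top [0.6277 0.0758 0.04  ]
s tube edge R [0.6264 0.089  0.04  ]
s tube headR [0.6376 0.1122 0.23  ]
headL [0.5333 0.0978 0.23  ]
headR [0.6198 0.0826 0.23  ]
s1 283.0 [[483, 295], [478, 297], [464, 326], [468, 330], [471, 329], [485, 303]]
s1 116.0 [[272, 207], [273, 214], [290, 226], [294, 223]]
s1 1442.5 [[146, 201], [138, 210], [156, 242], [185, 267], [191, 258], [178, 224]]
d1 65.5 [[364, 289], [348, 290], [349, 295], [363, 293]]
d1 482.5 [[249, 263], [249, 268], [256, 274], [291, 276], [290, 263]]
d1 431.5 [[253, 242], [253, 256], [292, 256], [293, 246], [257, 245], [255, 240]]
d1 130.5 [[443, 234], [443, 239], [456, 252], [460, 251], [450, 236]]
d1 3035.0 [[183, 225], [182, 233], [197, 239], [212, 259], [208, 266], [202, 266], [205, 268], [201, 271], [204, 274], [202, 276], [185, 275], [187, 311], [230, 312], [229, 226]]
```

Crop confirms the bare steel tube (with two dark holes on its front), standing behind the two blue rests, tipping roughly toward world −y. I back off upward for a clear view.

Call:
servo_tool(
  motion=[
    [0,0,0,5,0],
    [0,0,0,10,0],
    [0,-5,0,12,0],
    [0,-10,0,14,0],
    [0,-13,0,14,0],
    [0,-13,0,14,0],
  ],
)

```text
time_s: 0.85
ee_pos: [0.4187, 0.0001, 0.5453]
eef_rot: [3.14, 0.0, 1.571]
force: [0.3, -0.3, -0.0]
grip_width: 0.0941
grip_force: 0.0
```

```bash
python3 - <<'E'
from h import *
o=ctrl.get_obs();print(o['ee_pos'],o['qpos'],o['force'])
a=snap('scene','s2.png');b=snap('side','d2.png');w=snap('wrist','w2.png')
A=cv2.resize(a['image'][120:330,190:380],None,fx=2.85,fy=2.85,interpolation=cv2.INTER_CUBIC)
W=cv2.resize(w['image'],None,fx=.46,fy=.46)
W=np.vstack([W,np.zeros((A.shape[0]-W.shape[0],W.shape[1],3),np.uint8)])
im=np.hstack([A,W]);print(im.shape)
cv2.imwrite('pics/crop2.png',im[:,:,::-1])
E
```

```text
[4.18655119e-01 6.50508129e-05 5.45347378e-01] [-8.73738997e-02 -7.45575296e-02  1.61531069e+00 -3.06942273e-05
  1.59910673e+00 -8.73127690e-02] [ 0.29873165 -0.3351426  -0.02897367]
(598, 800, 3)
```

View pics/crop2.png

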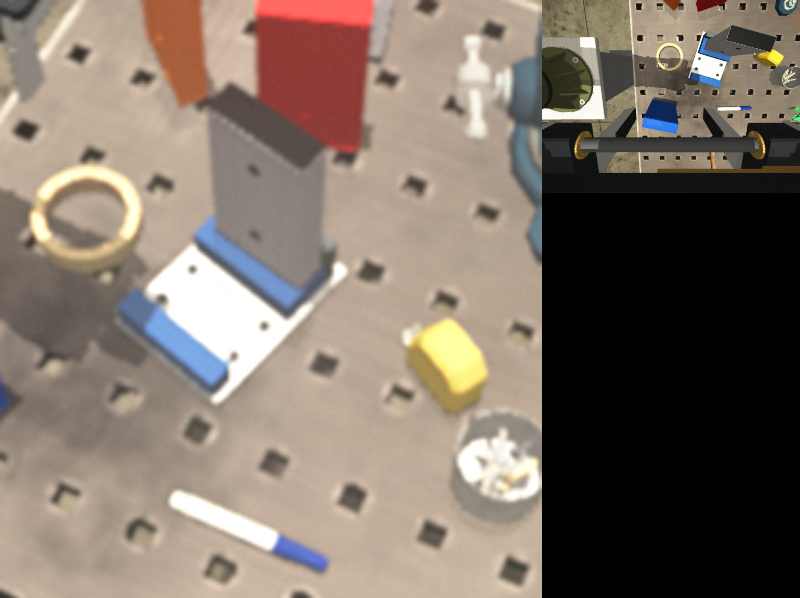

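```bash
python3 - <<'E'
from h import *
a=load('s2');b=load('d2')
s=lambda x,y:(x/2.85+190-.3,y/2.85+120-.3)
def P(n,x,y,z): 
    p=onz(a,s(x,y),z);print(n,p.round(4));return p[:2]
hb=P('head BL',228,85,.23);hl=P('head FL',208,102,.23);hr=P('head FR',305,166,.23);hR=P('head BR',325,141,.23)
print('head centre',(hb+hl+hr+hR)/4, 'width dir',np.degrees(np.arctan2(*(hr-hl+hR-hb)[::-1])),np.linalg.norm(hr-hl),np.linalg.norm(hr-hR))
l=P('base L bot',118,322,.005);m=P('base bot',218,404,.0);r=P('base R',347,270,.005)
print(np.degrees(np.arctan2(*(m-l)[::-1])),np.linalg.norm(m-l),np.degrees(np.arctan2(*(m-r)[::-1])),np.linalg.norm(m-r))
el=P('edge L',215,228,.04);er=P('edge R',318,287,.04)
fl=P('foot L',195,243,.01);fr=P('foot R',290,313,.01); 
rl=P('rest L',122,310,.02);rr=P('rest R',215,390,.01)
P('rest top L',122,294,.04);P('rest top R',212,369,.04);P('roll',86,217,.0125);P('tape',447,365,.033);P('marker a',175,500,.008);P('marker b',325,565,.008)
P('red bl',365,150,0.0);P('red top L',258,25,.2)
W=cv2.resize(b['image'][130:320,160:380],None,fx=3.6,fy=3.6,interpolation=cv2.INTER_CUBIC)[:600,:800]
cv2.imwrite('pics/crop3.png',W[:,:,::-1])
E
```

```text
head BL [0.5465 0.1353 0.23  ]
head FL [0.5398 0.1147 0.23  ]
head FR [0.6302 0.0938 0.23  ]
head BR [0.6344 0.1202 0.23  ]
head centre [0.58774539 0.11601893] width dir -11.396992425995267 0.09277848180404963 0.026739149286867853
base L bot [0.4935 0.012  0.005 ]
base bot [ 0.6053 -0.0179  0.    ]
base R [0.652  0.1442 0.005 ]
-14.975348052589746 0.1156876503196965 -106.07872663797728 0.16870042696379364
edge L [0.5377 0.1149 0.04  ]
edge R [0.6429 0.1004 0.04  ]
foot L [0.5197 0.1087 0.01  ]
foot R [0.6257 0.0817 0.01  ]
rest L [0.496  0.0177 0.02  ]
rest R [ 0.5996 -0.0112  0.01  ]
rest top L [0.4954 0.0229 0.04  ]
rest top R [ 0.5958 -0.0068  0.04  ]
roll [0.4196 0.0895 0.0125]
tape [0.7691 0.083  0.033 ]
marker a [ 0.6133 -0.1117  0.008 ]
marker b [ 0.7458 -0.1087  0.008 ]
red bl [0.6144 0.2705 0.    ]
red top L [0.5314 0.2184 0.2   ]
```

View pics/crop3.png

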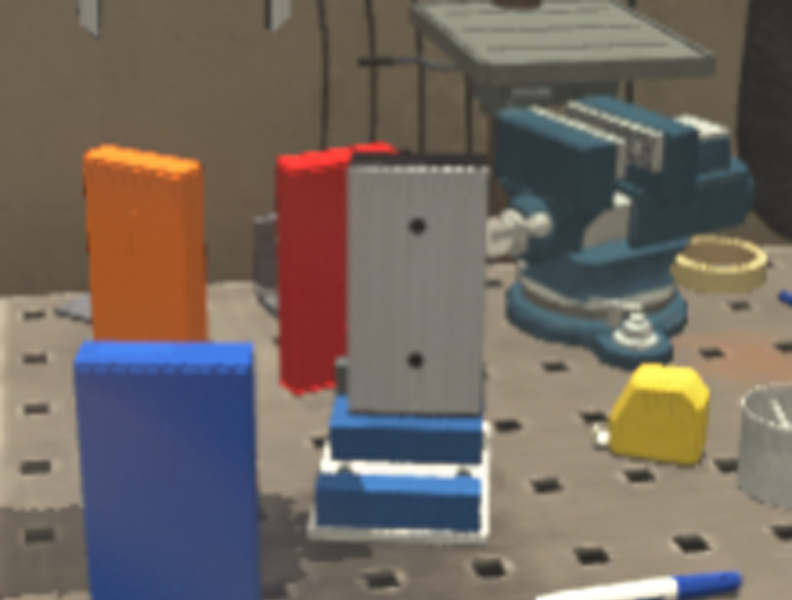

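Side crop: tube head front edge (348,166)–(487,168), lower front edge (348,412)–(485,415); rest below, tape and marker right. Triangulating against the scene view.

```bash
python3 - <<'E'
from h import *
a=load('s2');b=load('d2')
s=lambda x,y:(x/2.85+190-.3,y/2.85+120-.3)
d=lambda x,y:(x/3.6+160-.4,y/3.6+130-.4)
for n,p,q in[('head FL',(208,103),(348,166)),('head FR',(305,167),(487,168)),('edge L',(217,230),(348,412)),('edge R',(320,285),(485,415)),('rest topL',(121,297),(317,495)),('rest top R',(212,374),(480,498)),('base L',(118,322),(309,533)),('base R',(218,403),(488,538)),('hole up',(253,170),(417,226)),('hole lo',(254,235),(416,360))]:
    P,e=two(a,s(*p),b,d(*q));print(n,P.round(4),round(e,4))
E
```

```text
head FL [0.5373 0.118  0.2242] 0.0018
head FR [0.6289 0.0964 0.2247] 0.0007
edge L [0.5381 0.1152 0.04  ] 0.0045
edge R [0.6394 0.1092 0.0307] 0.0053
rest topL [0.4949 0.0232 0.0288] 0.0056
rest top R [ 0.5983 -0.0094  0.0323] 0.0051
base L [0.4915 0.0136 0.0032] 0.0031
base R [ 0.6053 -0.0183  0.0046] 0.0014
hole up [0.5825 0.1015 0.1837] 0.0023
hole lo [0.5827 0.1006 0.0842] 0.0011
```

Call:
servo_tool(
  motion=[
    [0,4,3,0,10],
    [0,8,6,0,20],
    [0,12,9,0,30],
    [0,16.9,11.85,0,40],
    [0,16.9,11.85,0,50],
    [0,16.9,11.85,0,60],
    [0,16.9,11.85,-3,70],
    [0,16.9,11.85,-6,75],
    [0.45,16.9,11.85,-8,75],
    [0.45,16.9,11.85,-8,75],
    [0.45,16.9,11.85,-8,75],
    [0.45,16.9,11.85,-8,75],
  ],
)

```text
time_s: 2.5
ee_pos: [0.5891, 0.1185, 0.4655]
eef_rot: [3.141, 0.001, 2.88]
force: [0.7, -0.2, 0.2]
grip_width: 0.0574
grip_force: 0.0
```

```bash
python3 - <<'E'
from h import *
o=ctrl.get_obs();print(o['ee_pos'],o['eef_rot'],o['qpos'],o['force'],o['grip_width'])
b=snap('side','d3.png');w=snap('wrist','w3.png')
B=cv2.resize(b['image'][120:260,210:330],None,fx=3.3,fy=3.3,interpolation=cv2.INTER_CUBIC)
W=cv2.resize(w['image'],(400,300))
W=np.vstack([W,np.zeros((B.shape[0]-300,400,3),np.uint8)])
im=np.hstack([B,W]);print(im.shape)
cv2.imwrite('pics/crop4.png',im[:,:,::-1])
print(w['hand_eye'].round(3).tolist(),w['fx'])
a=load('s2');print(onz(a,(187,267),0),onz(a,(189,263),.0),onz(a,(148,203),.2))
E
```

```text
[0.58914787 0.11854428 0.46549979] [3.14106020e+00 1.19882907e-03 2.87977370e+00] [ 1.37618157e-01  3.79749497e-01  1.27491715e+00  2.44026636e-05
  1.48561448e+00 -1.17136160e+00] [ 0.68644935 -0.19195459  0.18271168] 0.057428829481506294
(462, 796, 3)
[[-0.0, 0.971, 0.24, 0.069], [1.0, 0.0, -0.0, -0.001], [-0.0, 0.24, -0.971, 0.021], [0.0, 0.0, 0.0, 1.0]] 294.9934613370107
[ 0.43981708 -0.11302519  0.        ] [ 0.43884516 -0.10191906  0.        ] [ 0.36377539 -0.08036887  0.2       ]
```

View pics/crop4.png

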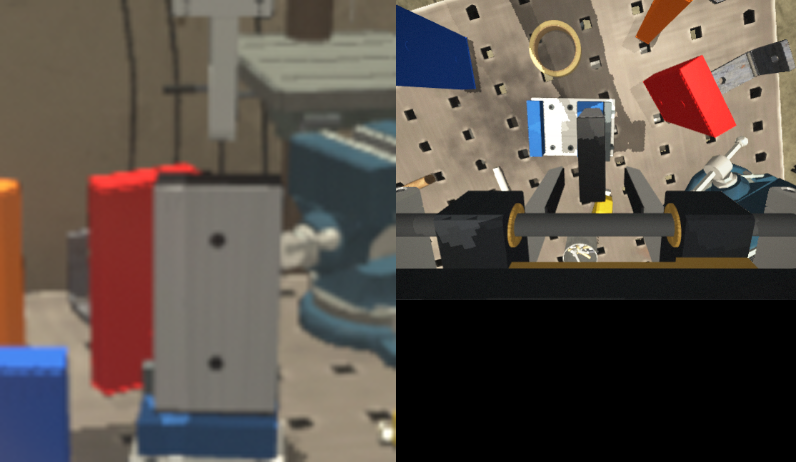

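```bash
cat >> h.py <<'E'
from scipy.spatial.transform import Rotation as R
def wristc(f,pos,rot):
    c=load(f); T=np.eye(4);T[:3,:3]=R.from_euler('xyz',rot).as_matrix();T[:3,3]=pos
    c['camera_from_world']=np.linalg.inv(T@c['hand_eye']);return c
E
python3 - <<'E'
from h import *
o=ctrl.get_obs()
c=wristc('w3',o['ee_pos'],o['eef_rot'])
q=lambda x,y:((x-396)*1.4,y*1.4)
f=np.array([np.cos(np.radians(-105)),np.sin(np.radians(-105))]);g=np.array([-f[1],f[0]])
for n,p in dict(nf=(579,202),nb=(606,202),ff=(577,110),fb=(603,108)).items():
    P=onz(c,q(*p),.23);r=P[:2]-o['ee_pos'][:2];print(n,P.round(4),'f',(r@f).round(4),'g',(r@g).round(4))
# finger at tip level and fixture bits
for n,p,z in[('restfrontnear',(528,156),.04),('rest front far',(528,101),.04),('base near',(614,157),.01),('base far',(615,99),.01)]:
    P=onz(c,q(*p),z);r=P[:2]-o['ee_pos'][:2];print(n,P.round(4),'f',(r@f).round(4),'g',(r@g).round(4))
E
```

```text
nf [0.6273 0.0895 0.23  ] f 0.0182 g 0.0445
nb [0.6351 0.1186 0.23  ] f -0.012 g 0.0445
ff [0.5293 0.1154 0.23  ] f 0.0184 g -0.0569
fb [0.5341 0.1411 0.23  ] f -0.0076 g -0.0589
restfrontnear [ 0.5977 -0.0214  0.04  ] f 0.1329 g 0.0446
rest front far [0.4965 0.0141 0.04  ] f 0.1248 g -0.0623
base near [0.6532 0.1444 0.01  ] f -0.0416 g 0.0553
base far [0.5361 0.175  0.01  ] f -0.0408 g -0.0657
```

Call:
servo_tool(
  motion=[
    [0.45,-0.7,-0.2,0,0],
    [0.45,-0.7,-0.2,0,0],
    [0.45,-0.7,-0.2,-1.5,0],
    [0.45,-0.7,-0.2,-3,0],
    [0.45,-0.7,-0.2,-4.2,0],
    [0.45,-0.7,-0.2,-5.2,0],
    [0.53,-0.7,-0.2,-5.2,0],
    [0.53,-0.7,-0.2,-5.2,0],
    [0.53,-0.7,-0.2,-5.2,0],
    [0.53,-0.7,-0.2,-5.2,0],
  ],
  squeeze=5,
)

```text
time_s: 3.85
ee_pos: [0.582, 0.1165, 0.413]
eef_rot: [3.141, 0.001, 2.88]
force: [0.5, 0.3, 0.2]
grip_width: 0.0445
grip_force: 0.0
```

```bash
python3 - <<'E'
from h import *
o=ctrl.get_obs();print(o['ee_pos'],o['force'],o['grip_width'],o['grip_force'])
b=snap('side','d4.png');w=snap('wrist','w4.png')
B=cv2.resize(b['image'][120:260,210:330],None,fx=3.3,fy=3.3,interpolation=cv2.INTER_CUBIC)
W=cv2.resize(w['image'][100:310,180:380],None,fx=2,fy=2)
W=np.vstack([W,np.zeros((B.shape[0]-420,400,3),np.uint8)])
cv2.imwrite('pics/crop5.png',np.hstack([B,W])[:,:,::-1])
E
```

```text
[0.58197151 0.11648912 0.41295971] [0.54954582 0.29777479 0.2354739 ] 0.04450261583830807 0.0
```

View pics/crop5.png

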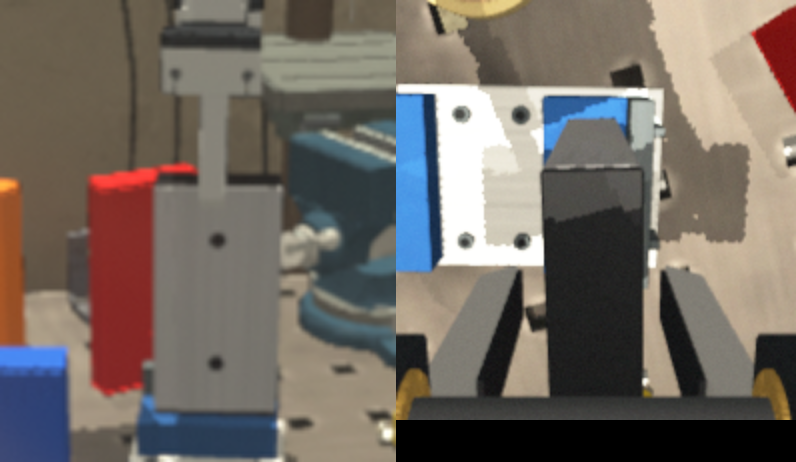

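Fingers straddle the head centrally, about 7 mm clear on each side, tips ~15 mm below the head. Now tip it past balance with the front finger just ahead.

Call:
servo_tool(
  motion=[
    [0.57,0,0,0,0],
    [0.57,-0.1,-0.39,0,0],
    [0.57,-0.18,-0.68,0,0],
    [0.57,-0.25,-0.92,0,0],
    [0.57,-0.31,-1.16,0,0],
    [0.57,-0.37,-1.4,0,0],
    [0.57,-0.44,-1.64,-0.05,0],
    [0.57,-0.5,-1.88,-0.1,0],
    [0.57,-0.57,-2.12,-0.15,0],
    [0.57,-0.63,-2.36,-0.2,0],
    [0.57,-0.7,-2.6,-0.25,0],
    [0.57,-0.76,-2.84,-0.3,0],
    [0.57,-0.83,-3.08,-0.35,0],
    [0.57,-0.89,-3.32,-0.4,0],
    [0.57,-0.95,-3.56,-0.5,0],
    [0.57,-1.02,-3.8,-0.6,0],
    [0.57,-1.08,-4.04,-0.7,0],
    [0.57,-1.08,-4.04,-0.7,0],
  ],
)

```text
time_s: 6.2
ee_pos: [0.5712, 0.0759, 0.4056]
eef_rot: [-3.142, -0.0, 2.88]
force: [-0.1, 0.2, -0.6]
grip_width: 0.0402
grip_force: 0.1
```

```bash
cat > look.py <<'E'
import sys
from h import *
n=sys.argv[1]
o=ctrl.get_obs();F=np.array(o['force']);f=np.array([np.cos(np.radians(-105)),np.sin(np.radians(-105))])
print(np.round(o['ee_pos'],4),'F',F.round(2),'Ff',(F[:2]@f).round(2),'w',o['grip_width'],o['grip_force'])
a=snap('scene','s%s.png'%n);b=snap('side','d%s.png'%n);w=snap('wrist','w%s.png'%n)
A=cv2.resize(a['image'][150:280,210:350],(396,368),interpolation=cv2.INTER_CUBIC)
B=cv2.resize(b['image'][140:290,220:340],None,fx=3.3,fy=3.3,interpolation=cv2.INTER_CUBIC)
A=np.vstack([A,np.zeros((B.shape[0]-A.shape[0],396,3),np.uint8)])
cv2.imwrite('pics/c%s.png'%n,np.hstack([B,A])[:,:,::-1])
E
python3 look.py 6
```

```text
[0.5712 0.0759 0.4056] F [-0.12  0.23 -0.63] Ff -0.19 w 0.04015206950561792 0.10262004914693534
```

View pics/c6.png

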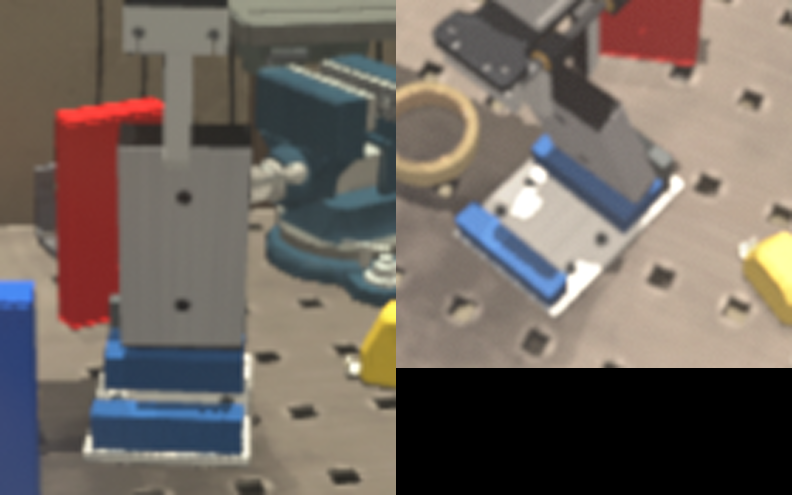

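The tube leans about 14° on the front finger at mid-width, square. I plan the rest of the arc numerically.

```bash
cat > plan.py <<'E'
import numpy as np
f=np.array([np.cos(np.radians(-105)),np.sin(np.radians(-105))]);g=np.array([-f[1],f[0]])
XO=.283
def tcp(Xp,zt,w,phi,Y=0.,hw=8):
    p=np.radians(phi);h=6.25*np.cos(p)+hw*np.sin(p);r=w/2+6.25
    X=Xp+h-r*np.cos(p);return X,Y+r*np.sin(p),zt+199
def rows(seq,start,phi0):
    # seq of (Xp,ztip,w,phi) mm; start = commanded TCP (X,Y,z) mm
    for Xp,zt,w,phi in seq:
        X,Y,z=tcp(Xp,zt,w,phi);d=(X-start[0])*f+(Y-start[1])*g
        print([round(max(0,1-w/94.2),2),*np.round(d/10,2).tolist(),round((z-start[2])/10,2),round(-(phi-phi0),1)])
E
python3 - <<'E'
from plan import *
p=np.array([.5712,.0759]);s=((p@f+XO)*1000,0,405.6);print(s)
q=[]
n=12
for k in range(1,n+1):
    th=np.radians(14.6+(30-14.6)*k/n); q.append((34+190*np.sin(th),206.6+(185-206.6)*k/n,40.2+(56-40.2)*k/n,0))
rows(q,s,0);print()
e=q[-1];X,Y,z=tcp(*e)
q2=[(129,185,56+(91-56)*k/8,0) for k in range(1,9)]
rows(q2,s,0);print()
X,Y,z=tcp(129,185,91,0)
rows([(129,185,91,min(9*k,90)) for k in range(1,11)],(X,Y,z),0)
E
```

```text
(np.float64(61.84879122209977), 0, 405.6)
[0.56, -0.09, -0.33, -0.18, 0]
[0.55, -0.18, -0.66, -0.36, 0]
[0.53, -0.26, -0.99, -0.54, 0]
[0.52, -0.35, -1.31, -0.72, 0]
[0.5, -0.44, -1.63, -0.9, 0]
[0.49, -0.52, -1.95, -1.08, 0]
[0.48, -0.61, -2.27, -1.26, 0]
[0.46, -0.69, -2.58, -1.44, 0]
[0.45, -0.77, -2.88, -1.62, 0]
[0.43, -0.85, -3.19, -1.8, 0]
[0.42, -0.93, -3.49, -1.98, 0]
[0.41, -1.01, -3.78, -2.16, 0]

[0.36, -0.96, -3.57, -2.16, 0]
[0.31, -0.9, -3.36, -2.16, 0]
[0.27, -0.84, -3.15, -2.16, 0]
[0.22, -0.79, -2.94, -2.16, 0]
[0.17, -0.73, -2.73, -2.16, 0]
[0.13, -0.67, -2.51, -2.16, 0]
[0.08, -0.62, -2.3, -2.16, 0]
[0.03, -0.56, -2.09, -2.16, 0]

[0.03, 0.74, -0.38, 0.0, -9]
[0.03, 1.42, -0.87, 0.0, -18]
[0.03, 2.05, -1.44, 0.0, -27]
[0.03, 2.59, -2.08, 0.0, -36]
[0.03, 3.04, -2.78, 0.0, -45]
[0.03, 3.39, -3.52, 0.0, -54]
[0.03, 3.63, -4.28, 0.0, -63]
[0.03, 3.74, -5.05, 0.0, -72]
[0.03, 3.74, -5.79, 0.0, -81]
[0.03, 3.61, -6.51, 0.0, -90]
```

Call:
servo_tool(
  motion=[
    [0.56,-0.09,-0.33,-0.18,0],
    [0.55,-0.18,-0.66,-0.36,0],
    [0.53,-0.26,-0.99,-0.54,0],
    [0.52,-0.35,-1.31,-0.72,0],
    [0.5,-0.44,-1.63,-0.9,0],
    [0.49,-0.52,-1.95,-1.08,0],
    [0.48,-0.61,-2.27,-1.26,0],
    [0.46,-0.69,-2.58,-1.44,0],
    [0.45,-0.77,-2.88,-1.62,0],
    [0.43,-0.85,-3.19,-1.8,0],
    [0.42,-0.93,-3.49,-1.98,0],
    [0.41,-1.01,-3.78,-2.16,0],
    [0.41,-1.01,-3.78,-2.16,0],
  ],
)

```text
time_s: 7.98
ee_pos: [0.5611, 0.0381, 0.3839]
eef_rot: [-3.142, -0.0, 2.88]
force: [-0.2, -0.3, -0.5]
grip_width: 0.0552
grip_force: 0.3
```

```bash
python3 - <<'E'
from h import *
from plan import f,g,XO
def corner(n,z0=None):pass
o=ctrl.get_obs();p=np.array(o['ee_pos']);F=np.array(o['force'])
print('X',((p[:2]@f)+XO).round(4),'F',F.round(2),'Ff',F[:2]@f,o['grip_width'],o['grip_force'])
b=snap('side','d7.png');a=snap('scene','s7.png')
E
python3 look.py 7
```

```text
X 0.101 F [-0.2  -0.3  -0.46] Ff 0.3360446500006958 0.05516195807998531 0.29882725328207016
[0.5611 0.0383 0.3841] F [ 0.6  -0.66 -0.46] Ff 0.49 w 0.055553998984407146 0.29285932425409555
```

View pics/c7.png

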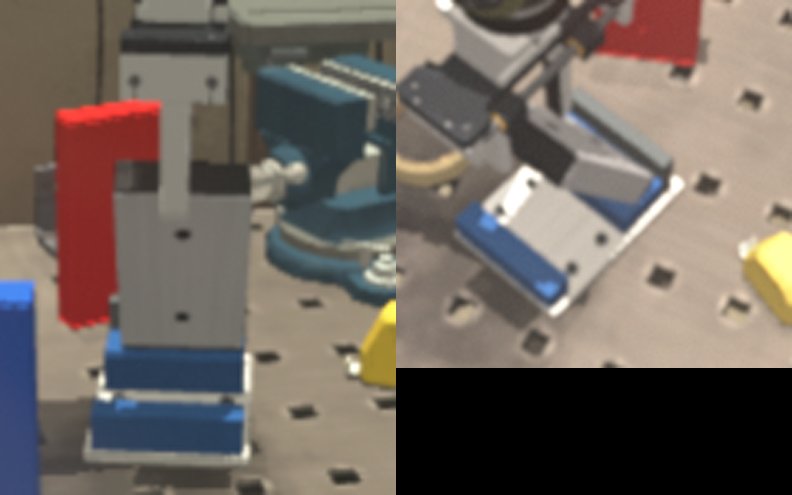

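Call:
servo_tool(
  motion=[
    [0.36,0.05,0.21,0,0],
    [0.31,0.11,0.42,0,0],
    [0.27,0.17,0.63,0,0],
    [0.22,0.22,0.84,0,0],
    [0.17,0.28,1.05,0,0],
    [0.13,0.34,1.27,0,0],
    [0.08,0.39,1.48,0,0],
    [0.03,0.45,1.69,0,0],
    [0.03,0.45,1.69,0,0],
  ],
)

```text
time_s: 9.35
ee_pos: [0.5656, 0.0554, 0.384]
eef_rot: [3.142, -0.0, 2.88]
force: [-0.0, -0.6, -0.5]
grip_width: 0.0912
grip_force: 0.3
```

Call:
servo_tool(
  motion=[
    [0.03,0.37,-0.19,0,-4.5],
    [0.03,0.74,-0.38,0,-9],
    [0.03,1.08,-0.62,0,-13.5],
    [0.03,1.42,-0.87,0,-18],
    [0.03,1.74,-1.16,0,-22.5],
    [0.03,2.05,-1.44,0,-27],
    [0.03,2.33,-1.76,0,-31.5],
    [0.03,2.59,-2.08,0,-36],
    [0.03,2.83,-2.43,0,-40.5],
    [0.03,3.04,-2.78,0,-45],
    [0.03,3.23,-3.15,0,-49.5],
    [0.03,3.39,-3.52,0,-54],
    [0.03,3.52,-3.9,0,-58.5],
    [0.03,3.63,-4.28,0,-63],
    [0.03,3.7,-4.67,0,-67.5],
    [0.03,3.74,-5.05,0,-72],
    [0.03,3.74,-5.42,0,-76.5],
    [0.03,3.74,-5.79,0,-81],
    [0.03,3.68,-6.15,0,-85.5],
    [0.03,3.61,-6.51,0,-90],
  ],
)

```text
time_s: 11.85
ee_pos: [0.6016, -0.0101, 0.384]
eef_rot: [-3.141, 0.0, 1.306]
force: [-0.9, -0.7, -0.0]
grip_width: 0.0913
grip_force: 0.5
```

```bash
python3 look.py 8; python3 - <<'E'
from h import *
from plan import f,g,XO
o=ctrl.get_obs();p=np.array(o['ee_pos'][:2]);print('X',p@f+XO,'Y',p@g)
print('Y0',np.array([.5611,.0381])@g)
E
```

```text
[ 0.6016 -0.0101  0.384 ] F [-0.89 -0.69 -0.01] Ff 0.89 w 0.09125539144394568 0.46492996956658317
X 0.13693869557351146 Y 0.5837699061596928
Y0 0.5321199755123902
```

```bash
cat >> plan.py <<'E'
def path(a,b,n,X0,z0,d=14):
    for k in range(1,n+1):
        t=np.radians(a+(b-a)*k/n);O=30*np.cos(t) if 30*np.sin(t)<25 else 25/np.tan(t)
        X=O+190*np.sin(t);z=40+190*np.cos(t)-d
        v=(X-X0)/10*f;print([0.03,round(v[0],2),round(v[1],2),round((z-z0)/10,2),0],round(X,1),round(z,1))
E
python3 -c "
from plan import *
path(32,60,20,129,185)"
```

```text
[0.03, np.float64(-0.02), np.float64(-0.06), np.float64(-0.04), 0] 129.6 184.6
[0.03, np.float64(-0.11), np.float64(-0.39), np.float64(-0.3), 0] 133.1 182.0
[0.03, np.float64(-0.19), np.float64(-0.72), np.float64(-0.57), 0] 136.4 179.3
[0.03, np.float64(-0.28), np.float64(-1.03), np.float64(-0.85), 0] 139.7 176.5
[0.03, np.float64(-0.36), np.float64(-1.34), np.float64(-1.13), 0] 142.9 173.7
[0.03, np.float64(-0.44), np.float64(-1.64), np.float64(-1.43), 0] 146.0 170.7
[0.03, np.float64(-0.52), np.float64(-1.93), np.float64(-1.74), 0] 149.0 167.6
[0.03, np.float64(-0.59), np.float64(-2.22), np.float64(-2.05), 0] 151.9 164.5
[0.03, np.float64(-0.67), np.float64(-2.49), np.float64(-2.37), 0] 154.8 161.3
[0.03, np.float64(-0.74), np.float64(-2.75), np.float64(-2.7), 0] 157.5 158.0
[0.03, np.float64(-0.81), np.float64(-3.01), np.float64(-3.04), 0] 160.2 154.6
[0.03, np.float64(-0.87), np.float64(-3.26), np.float64(-3.38), 0] 162.7 151.2
[0.03, np.float64(-0.94), np.float64(-3.49), np.float64(-3.74), 0] 165.2 147.6
[0.03, np.float64(-1.0), np.float64(-3.72), np.float64(-4.1), 0] 167.5 144.0
[0.03, np.float64(-1.06), np.float64(-3.94), np.float64(-4.47), 0] 169.8 140.3
[0.03, np.float64(-1.11), np.float64(-4.15), np.float64(-4.84), 0] 172.0 136.6
[0.03, np.float64(-1.16), np.float64(-4.35), np.float64(-5.22), 0] 174.0 132.8
[0.03, np.float64(-1.21), np.float64(-4.52), np.float64(-5.61), 0] 175.8 128.9
[0.03, np.float64(-1.25), np.float64(-4.68), np.float64(-6.0), 0] 177.4 125.0
[0.03, np.float64(-1.29), np.float64(-4.83), np.float64(-6.4), 0] 179.0 121.0
```

Call:
servo_tool(
  motion=[
    [0.03,-0.05,-0.2,-0.15,0],
    [0.03,-0.11,-0.39,-0.3,0],
    [0.03,-0.19,-0.72,-0.57,0],
    [0.03,-0.28,-1.03,-0.85,0],
    [0.03,-0.36,-1.34,-1.13,0],
    [0.03,-0.44,-1.64,-1.43,0],
    [0.03,-0.52,-1.93,-1.74,0],
    [0.03,-0.59,-2.22,-2.05,0],
    [0.03,-0.67,-2.49,-2.37,0],
    [0.03,-0.74,-2.75,-2.7,0],
    [0.03,-0.74,-2.75,-2.7,0],
  ],
)

```text
time_s: 13.38
ee_pos: [0.5942, -0.0376, 0.3567]
eef_rot: [-3.141, 0.0, 1.309]
force: [-1.5, -2.6, 0.6]
grip_width: 0.0914
grip_force: 1.3
```

```bash
python3 look.py 9; python3 - <<'E'
from h import *
b=load('d9')['image'][140:290,200:340]
h=cv2.cvtColor(b,cv2.COLOR_RGB2HSV)
# holes / face profile along a column through the tube, right of finger
for x in (265,285): print(x,[int(v) for v in load('d9')['image'][170:290:2,x].mean(1)])
for x in (265,285): print(x,[int(v) for v in load('s7' if 0 else 'd8')['image'][170:290:2,x].mean(1)])
E
```

```text
[ 0.5942 -0.0376  0.3567] F [-1.47 -2.63  0.59] Ff 2.92 w 0.0914003722442981 1.2794698905054247
265 [66, 85, 53, 47, 47, 46, 49, 79, 72, 71, 71, 72, 72, 72, 71, 56, 49, 47, 46, 45, 56, 110, 111, 112, 111, 112, 112, 111, 111, 111, 110, 109, 110, 109, 109, 109, 109, 100, 73, 68, 63, 63, 63, 64, 115, 159, 88, 79, 72, 66, 68, 67, 67, 90, 138, 103, 62, 62, 63, 72]
285 [88, 83, 72, 74, 84, 77, 85, 84, 83, 83, 83, 81, 81, 85, 119, 55, 51, 50, 47, 45, 50, 110, 112, 112, 113, 113, 112, 113, 111, 112, 110, 110, 110, 109, 109, 110, 110, 101, 74, 76, 64, 63, 63, 64, 76, 158, 112, 78, 78, 67, 65, 64, 65, 71, 131, 133, 70, 63, 63, 63]
265 [121, 123, 80, 69, 69, 69, 69, 70, 70, 64, 56, 49, 49, 50, 98, 113, 113, 113, 113, 113, 114, 113, 113, 114, 113, 112, 113, 112, 112, 112, 111, 111, 111, 111, 111, 111, 111, 101, 68, 69, 63, 63, 63, 63, 114, 158, 88, 79, 71, 67, 66, 66, 66, 90, 136, 102, 61, 61, 63, 71]
285 [87, 88, 88, 88, 87, 85, 85, 84, 83, 70, 53, 54, 53, 49, 99, 113, 113, 113, 114, 114, 114, 115, 115, 115, 114, 114, 114, 112, 112, 111, 111, 110, 111, 111, 111, 111, 111, 95, 67, 76, 63, 63, 64, 63, 77, 156, 110, 78, 77, 65, 65, 64, 63, 70, 129, 132, 69, 96, 64, 68]
```

```bash
cat > st.py <<'E'
import sys
from h import *
from plan import f,g,XO
from scipy.optimize import brentq
o=ctrl.get_obs();p=np.array(o['ee_pos']);F=np.array(o['force'])
print('t',o['time_s'],'X',((p[:2]@f)+XO).round(4)*1000,'ztip',round((p[2]-.199)*1000,1),'F',F.round(2),'Ff %.2f Fg %.2f'%(F[:2]@f,F[:2]@g))
c=ctrl.camera('side') if len(sys.argv)<2 else load(sys.argv[1])
for x in (262,268,284,288):
    v=cv2.GaussianBlur(c['image'],(5,1),0)[:,x].mean(1)
    m=((v>95)&(v<125)).astype(int);m[:195]=0;m[275:]=0
    e=np.flatnonzero(np.diff(np.r_[0,m,0]));r=e.reshape(-1,2);k=np.argmax(r[:,1]-r[:,0]);t,b=r[k]-.5
    E=onz(c,(x,b),.04);oo,d=ray(c,(x,t))
    P=lambda s:oo+d*s
    dist=lambda s:np.hypot((P(s)-E)[:2]@f,(P(s)-E)[2])-.19
    ss=np.linspace(.5,1.6,800);q=[dist(s) for s in ss];out=[]
    for i in np.flatnonzero(np.diff(np.sign(q))):
        Q=P(brentq(dist,ss[i],ss[i+1]));out.append((round(np.degrees(np.arctan2((Q-E)[:2]@f,(Q-E)[2])),1),round((Q[:2]@f+XO)*1000,1),round(Q[2]*1000,1)))
    print(x,t,b,'O',round((E[:2]@f+XO)*1000,1),out)
E
python3 st.py d8; python3 st.py d9
```

```text
t 13.525 X 165.20000000000002 ztip 158.1 F [-0.94 -2.23  1.24] Ff 2.39 Fg -0.33
262 197.5 244.5 O 31.9 [(np.float64(30.7), np.float64(128.8), np.float64(203.4)), (np.float64(-69.6), np.float64(-146.3), np.float64(106.1))]
268 197.5 244.5 O 30.9 [(np.float64(30.7), np.float64(127.7), np.float64(203.4)), (np.float64(-69.6), np.float64(-147.2), np.float64(106.2))]
284 197.5 244.5 O 28.2 [(np.float64(30.6), np.float64(125.1), np.float64(203.5)), (np.float64(-69.5), np.float64(-149.7), np.float64(106.6))]
288 197.5 244.5 O 27.6 [(np.float64(30.6), np.float64(124.4), np.float64(203.5)), (np.float64(-69.4), np.float64(-150.3), np.float64(106.8))]
t 13.525 X 165.20000000000002 ztip 158.1 F [-0.94 -2.23  1.24] Ff 2.39 Fg -0.33
262 211.5 244.5 O 31.9 [(np.float64(41.9), np.float64(158.8), np.float64(181.3)), (np.float64(-84.6), np.float64(-157.3), np.float64(58.0))]
268 210.5 244.5 O 30.9 [(np.float64(41.2), np.float64(156.0), np.float64(183.0)), (np.float64(-83.5), np.float64(-157.9), np.float64(61.4))]
284 211.5 244.5 O 28.2 [(np.float64(41.9), np.float64(155.3), np.float64(181.3)), (np.float64(-84.4), np.float64(-160.9), np.float64(58.4))]
288 211.5 244.5 O 27.6 [(np.float64(41.9), np.float64(154.6), np.float64(181.3)), (np.float64(-84.4), np.float64(-161.5), np.float64(58.5))]
```

Tracking works: θ≈41.5°, corner at X≈157, z≈182, matching the finger. Continue.

Call:
servo_tool(
  motion=[
    [0.03,-0.03,-0.13,-0.1,0],
    [0.03,-0.07,-0.26,-0.3,0],
    [0.03,-0.1,-0.38,-0.5,0],
    [0.03,-0.13,-0.5,-0.75,0],
    [0.03,-0.17,-0.62,-1.0,0],
    [0.03,-0.2,-0.74,-1.3,0],
    [0.03,-0.23,-0.86,-1.6,0],
    [0.03,-0.26,-0.97,-1.95,0],
    [0.03,-0.26,-0.97,-1.95,0],
  ],
)

```text
time_s: 14.65
ee_pos: [0.5916, -0.0471, 0.3371]
eef_rot: [-3.141, -0.0, 1.309]
force: [-0.8, -1.5, -0.5]
grip_width: 0.0913
grip_force: 0.6
```

```bash
python3 st.py
```

```text
t 14.65 X 175.4 ztip 138.1 F [-0.81 -1.51 -0.55] Ff 1.67 Fg -0.39
262 221.5 242.5 O 19.8 [(np.float64(50.6), np.float64(166.5), np.float64(160.7)), (np.float64(-95.8), np.float64(-169.2), np.float64(20.8))]
268 220.5 242.5 O 18.8 [(np.float64(49.9), np.float64(164.1), np.float64(162.4)), (np.float64(-94.8), np.float64(-170.6), np.float64(24.0))]
284 221.5 242.5 O 16.1 [(np.float64(50.6), np.float64(162.9), np.float64(160.6)), (np.float64(-95.7), np.float64(-173.0), np.float64(21.1))]
288 221.5 242.5 O 15.4 [(np.float64(50.6), np.float64(162.3), np.float64(160.6)), (np.float64(-95.7), np.float64(-173.6), np.float64(21.2))]
```

Call:
servo_tool(
  motion=[
    [0.03,-0.04,-0.16,-0.26,0],
    [0.03,-0.08,-0.31,-0.5,0],
    [0.03,-0.12,-0.45,-0.76,0],
    [0.03,-0.16,-0.59,-1.0,0],
    [0.03,-0.19,-0.71,-1.25,0],
    [0.03,-0.22,-0.83,-1.5,0],
    [0.03,-0.26,-0.95,-1.8,0],
    [0.03,-0.29,-1.07,-2.07,0],
    [0.03,-0.32,-1.18,-2.33,0],
    [0.03,-0.35,-1.29,-2.6,0],
    [0.03,-0.35,-1.29,-2.6,0],
  ],
)

```text
time_s: 16.08
ee_pos: [0.5882, -0.0601, 0.3113]
eef_rot: [-3.141, 0.0, 1.309]
force: [-0.9, -1.6, -0.1]
grip_width: 0.0916
grip_force: 0.8
```

```bash
python3 st.py
```

```text
t 16.075 X 188.79999999999998 ztip 112.3 F [-0.91 -1.57 -0.09] Ff 1.75 Fg -0.47
262 234.5 242.5 O 19.8 [(np.float64(59.4), np.float64(183.3), np.float64(136.8)), (np.float64(-108.0), np.float64(-160.9), np.float64(-18.7))]
268 208.5 235.5 O -25.5 [(np.float64(46.4), np.float64(112.1), np.float64(171.0)), (np.float64(-88.2), np.float64(-215.4), np.float64(45.8))]
284 234.5 242.5 O 16.1 [(np.float64(59.4), np.float64(179.7), np.float64(136.6)), (np.float64(-107.9), np.float64(-164.7), np.float64(-18.4))]
288 234.5 242.5 O 15.4 [(np.float64(59.4), np.float64(179.1), np.float64(136.6)), (np.float64(-107.9), np.float64(-165.4), np.float64(-18.3))]
```

Call:
servo_tool(
  motion=[
    [0.03,-0.03,-0.1,-0.3,0],
    [0.03,-0.05,-0.19,-0.6,0],
    [0.03,-0.08,-0.28,-0.92,0],
    [0.03,-0.1,-0.36,-1.24,0],
    [0.03,-0.12,-0.44,-1.56,0],
    [0.03,-0.14,-0.51,-1.87,0],
    [0.03,-0.15,-0.57,-2.18,0],
    [0.03,-0.16,-0.61,-2.5,0],
    [0.03,-0.17,-0.65,-2.83,0],
    [0.03,-0.18,-0.67,-3.15,0],
    [0.03,-0.18,-0.67,-3.15,0],
  ],
)

```text
time_s: 17.5
ee_pos: [0.586, -0.0676, 0.2795]
eef_rot: [-3.14, 0.002, 1.309]
force: [-6.6, -11.3, 2.7]
grip_width: 0.0914
grip_force: 6.2
```

```bash
python3 st.py; python3 - <<'E'
from h import *
c=snap('side','d12.png')
for x in (262,284): print(x,[int(v) for v in c['image'][200:285:2,x].mean(1)])
E
```

```text
t 17.5 X 196.6 ztip 80.5 F [ -6.57 -11.33   2.68] Ff 12.64 Fg -3.41
262 211.5 213.5 O -186.6 [(np.float64(66.8), np.float64(-11.9), np.float64(114.7)), (np.float64(-109.5), np.float64(-365.7), np.float64(-23.3))]
268 235.5 257.5 O 104.1 [(np.float64(49.2), np.float64(248.0), np.float64(164.2)), (np.float64(-98.0), np.float64(-84.0), np.float64(13.5))]
284 194.5 198.5 O -328.7 [(np.float64(66.9), np.float64(-153.9), np.float64(114.5))]
288 210.5 212.5 O -200.7 [(np.float64(67.0), np.float64(-25.8), np.float64(114.1)), (np.float64(-109.2), np.float64(-380.1), np.float64(-22.6))]
262 [57, 55, 56, 55, 50, 52, 94, 92, 81, 75, 70, 67, 67, 73, 82, 182, 242, 216, 67, 49, 48, 48, 48, 48, 52, 65, 65, 65, 65, 117, 161, 88, 81, 73, 68, 69, 68, 69, 92, 137, 99, 63, 63]
284 [144, 144, 134, 82, 50, 80, 121, 148, 138, 98, 70, 121, 149, 148, 151, 156, 244, 222, 81, 48, 48, 48, 48, 48, 51, 64, 65, 65, 65, 78, 163, 116, 80, 79, 68, 67, 65, 66, 72, 134, 134, 70, 63]
```

```bash
cat > st2.py <<'E'
import sys
from h import *
from plan import f,g,XO
o=ctrl.get_obs();p=np.array(o['ee_pos']);F=np.array(o['force']);X=(p[:2]@f+XO)*1000-8
print('t',o['time_s'],'Xc',round(X,1),'ztip',round((p[2]-.199)*1000,1),'Fz %.1f Ff %.1f Fg %.1f'%(F[2],F[:2]@f,F[:2]@g))
c=ctrl.camera('side')
def atX(uv,X):
    oo,d=ray(c,uv);s=((X/1000-XO)-oo[:2]@f)/(d[:2]@f);return (oo+d*s)[2]*1000
for x in (258,262,284,288):
    v=c['image'][:,x].mean(1);m=(v<57).astype(int);m[:225]=0;m[285:]=0
    r=np.flatnonzero(np.diff(np.r_[0,m,0])).reshape(-1,2);k=np.argmax(r[:,1]-r[:,0]);t,b=r[k]-.5
    zf=atX((x,b),X);th=np.degrees(np.arccos(np.clip((zf-40)/190,-1,1)))
    print(x,t,b,'zfront %.1f th %.1f'%(zf,th),'zback %.1f'%atX((x,t),X+30*-np.cos(np.radians(th))))
E
python3 st2.py
```

```text
t 17.6 Xc 188.5 ztip 80.7 Fz 1.2 Ff 13.1 Fg -3.0
258 236.5 248.5 zfront 105.1 th 70.0 zback 129.4
262 236.5 248.5 zfront 105.3 th 69.9 zback 129.7
284 236.5 248.5 zfront 106.8 th 69.4 zback 131.0
288 236.5 248.5 zfront 107.1 th 69.3 zback 131.3
```

Call:
servo_tool(
  motion=[
    [0.03,-0.02,-0.09,-0.2,0],
    [0.03,-0.04,-0.15,-0.45,0],
    [0.03,-0.06,-0.21,-0.7,0],
    [0.03,-0.07,-0.26,-0.95,0],
    [0.03,-0.08,-0.3,-1.2,0],
    [0.03,-0.09,-0.32,-1.45,0],
    [0.03,-0.09,-0.34,-1.65,0],
    [0.03,-0.09,-0.34,-1.65,0],
  ],
)

```text
time_s: 18.65
ee_pos: [0.5852, -0.0707, 0.263]
eef_rot: [-3.14, 0.001, 1.309]
force: [-4.8, -8.7, 0.3]
grip_width: 0.0912
grip_force: 4.6
```

```bash
python3 st2.py
```

```text
t 18.65 Xc 191.8 ztip 64.0 Fz 0.3 Ff 9.6 Fg -2.3
258 243.5 255.5 zfront 89.4 th 74.9 zback 115.1
262 243.5 255.5 zfront 89.7 th 74.8 zback 115.3
284 243.5 255.5 zfront 91.2 th 74.4 zback 116.7
288 244.5 256.5 zfront 89.0 th 75.0 zback 114.7
```

Call:
servo_tool(
  motion=[
    [0.03,-0.01,-0.03,-0.2,0],
    [0.03,-0.01,-0.05,-0.4,0],
    [0.03,-0.02,-0.07,-0.6,0],
    [0.03,-0.02,-0.09,-0.8,0],
    [0.03,-0.03,-0.1,-1.0,0],
    [0.03,-0.03,-0.11,-1.2,0],
    [0.03,-0.03,-0.11,-1.4,0],
    [0.03,-0.03,-0.11,-1.6,0],
    [0.03,-0.03,-0.11,-1.6,0],
  ],
)

```text
time_s: 19.82
ee_pos: [0.5848, -0.0718, 0.2469]
eef_rot: [-3.14, 0.002, 1.309]
force: [-5.4, -9.9, -0.2]
grip_width: 0.0912
grip_force: 5.4
```

```bash
python3 st2.py
```

```text
t 19.825 Xc 193.0 ztip 47.9 Fz -0.2 Ff 10.9 Fg -2.7
258 250.5 261.5 zfront 75.1 th 79.3 zback 99.6
262 250.5 262.5 zfront 72.9 th 80.0 zback 100.1
284 250.5 262.5 zfront 74.5 th 79.5 zback 101.4
288 251.5 262.5 zfront 74.7 th 79.5 zback 99.2
```

Call:
servo_tool(
  motion=[
    [0.03,0,-0.01,-0.2,0],
    [0.03,0,-0.01,-0.4,0],
    [0.03,0,-0.01,-0.6,0],
    [0.03,0,-0.01,-0.8,0],
    [0.03,0,-0.01,-1.0,0],
    [0.03,0,-0.01,-1.0,0],
  ],
)

```text
time_s: 20.62
ee_pos: [0.5847, -0.072, 0.2368]
eef_rot: [-3.14, 0.002, 1.309]
force: [-6.1, -10.9, -1.0]
grip_width: 0.0912
grip_force: 5.8
```

```bash
python3 st2.py
```

```text
t 20.625 Xc 193.2 ztip 37.8 Fz -1.0 Ff 12.1 Fg -3.1
258 254.5 266.5 zfront 62.7 th 83.1 zback 90.8
262 254.5 266.5 zfront 63.0 th 83.1 zback 91.1
284 255.5 266.5 zfront 64.5 th 82.6 zback 90.0
288 255.5 267.5 zfront 62.3 th 83.3 zback 90.4
```

Call:
servo_tool(
  motion=[
    [0.03,0,0.01,-0.2,0],
    [0.03,0,0.01,-0.4,0],
    [0.03,0.01,0.02,-0.6,0],
    [0.03,0.01,0.03,-0.8,0],
    [0.03,0.01,0.04,-1.0,0],
    [0.03,0.01,0.05,-1.15,0],
    [0.03,0.01,0.05,-1.15,0],
  ],
)

```text
time_s: 21.55
ee_pos: [0.5848, -0.0716, 0.2252]
eef_rot: [-3.139, 0.002, 1.31]
force: [-6.8, -11.7, -2.2]
grip_width: 0.0911
grip_force: 6.4
```

```bash
python3 st2.py
```

```text
t 21.55 Xc 192.8 ztip 26.2 Fz -2.2 Ff 13.1 Fg -3.6
258 259.5 270.5 zfront 52.3 th 86.3 zback 79.0
262 224.5 235.5 zfront 138.7 th 58.7 zback 158.0
284 260.5 271.5 zfront 51.6 th 86.5 zback 78.4
288 260.5 271.5 zfront 51.9 th 86.4 zback 78.6
```

Call:
servo_tool(
  motion=[
    [0.03,0,0.01,-0.15,0],
    [0.03,0.01,0.02,-0.3,0],
    [0.03,0.01,0.03,-0.45,0],
    [0.03,0.01,0.04,-0.6,0],
    [0.03,0.01,0.05,-0.7,0],
    [0.03,0.01,0.05,-0.7,0],
  ],
)

```text
time_s: 22.35
ee_pos: [0.5848, -0.0711, 0.2181]
eef_rot: [-3.139, 0.002, 1.31]
force: [-7.5, -12.2, -1.9]
grip_width: 0.0913
grip_force: 6.7
```

```bash
python3 st2.py
```

```text
t 22.35 Xc 192.4 ztip 19.1 Fz -1.9 Ff 13.7 Fg -4.1
258 262.5 273.5 zfront 44.4 th 88.7 zback 71.9
262 224.5 238.5 zfront 131.4 th 61.3 zback 158.3
284 262.5 273.5 zfront 46.3 th 88.1 zback 73.6
288 262.5 274.5 zfront 44.0 th 88.8 zback 74.0
```

Call:
servo_tool(
  motion=[
    [0.03,-0.01,-0.03,0,0],
    [0.03,-0.02,-0.06,0,0],
    [0.03,-0.03,-0.1,0,0],
    [0.03,-0.04,-0.15,0,0],
    [0.03,-0.05,-0.2,0,0],
    [0.03,-0.08,-0.3,0,0],
    [0.03,-0.1,-0.38,0,0],
    [0.03,-0.1,-0.38,0,0],
  ],
)

```text
time_s: 23.4
ee_pos: [0.5844, -0.0741, 0.2191]
eef_rot: [3.141, -0.0, 1.309]
force: [0.1, 0.5, 0.5]
grip_width: 0.0912
grip_force: 0.0
```

```bash
python3 st2.py
```

```text
t 23.4 Xc 195.3 ztip 20.1 Fz 0.5 Ff -0.5 Fg -0.1
258 264.5 275.5 zfront 40.9 th 89.7 zback 68.8
262 224.5 238.5 zfront 132.7 th 60.8 zback 159.5
284 264.5 275.5 zfront 42.8 th 89.2 zback 70.4
288 264.5 275.5 zfront 43.1 th 89.1 zback 70.7
```

Tube is down and level, contact released. Raise clear and check.

Call:
servo_tool(
  motion=[
    [0,0,0,3,0],
    [0,0,0,8,0],
    [0,0,0,14,0],
    [0,-5,0,20,0],
    [0,-10,0,24,0],
    [0,-15,0,26,0],
    [0,-15,0,26,0],
  ],
)

```text
time_s: 24.32
ee_pos: [0.432, -0.0739, 0.4817]
eef_rot: [3.136, -0.0, 1.309]
force: [0.8, -0.6, -0.6]
grip_width: 0.0938
grip_force: 0.0
```

```bash
python3 - <<'E'
from h import *
a=snap('scene','s20.png');b=snap('side','d20.png')
A=cv2.resize(a['image'][160:300,215:355],(430,430),interpolation=cv2.INTER_CUBIC)
B=cv2.resize(b['image'][200:320,220:320],(358,430),interpolation=cv2.INTER_CUBIC)
cv2.imwrite('pics/c20.png',np.hstack([A,B])[:,:,::-1])
E
```

```text
(no output)
```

View pics/c20.png

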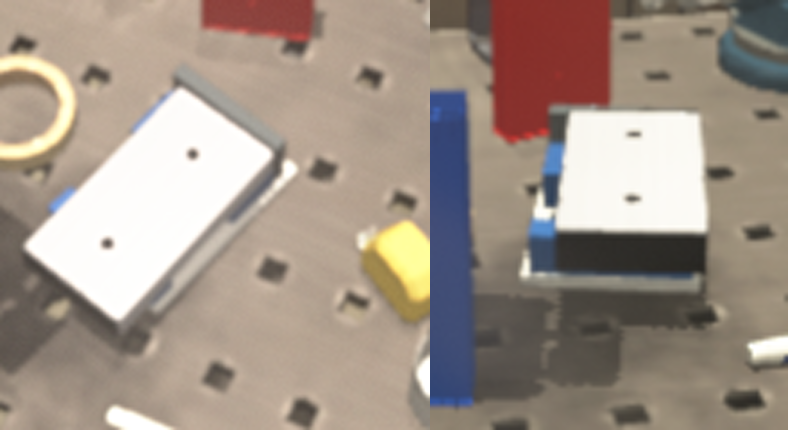

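The tube lies flat on both rests, foot edge (182,90)–(275,160) against and parallel to the stop. The bystanders are where they were, and the gripper is clear. Handing in.

```bash
python3 -c "
from station import ctrl
print(ctrl.hand_in())"
```

```text
the job is handed in; nothing more can be done
None
```

The tube was tipped and guided down onto its broad side and, in the last picture, lies level on both rests, square, with its foot end against the stop. The bystanders look untouched, and the job is handed in; the hand-in returned no verdict.

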